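Refit the push-to-run dial of the garment conveyor and hold it in

ROBOT

A 6-joint arm with a two-finger parallel gripper is mounted at the origin on a cart in front of the work surface, level with it; the furniture and walls round the work are solid. World frame = base frame: x ahead of the robot, y to its left, z up, the work surface at z = 0. Lengths are in m, angles in rad, forces in N, time in s.
With the tool pointing down it reaches from about 0.35 to 0.85 m from the base axis. Payload 8.1 kg.
Tool frame: the origin (TCP) lies midway between the tips of the shut fingers; the grasp point (between the pads) lies 19 mm behind it; z points along the fingers, y is the line along which they close (so a half turn about z gives the same grasp; the last joint's range is limited). The gripper opens to 93 mm and grips with 3 to 60 N. Pads are 15 mm wide; open, the fingers measure 128 mm over their backs; the gripper's body (75 mm by 188 mm) begins 65 mm behind the grasp point.
Start: joints at [1.166, 0.13, 1.488, -0, 1.523, -0.085], TCP at [0.189, 0.57, 0.219] pointing down, gripper open.
Joint ranges: [-2.96, 2.96], [-0.89, 2.26], [0.02, 2.5], [-1.34, 4.48], [0, 2.73], [-2.66, 2.66]. Speed limits (rad/s): [2.39, 2.39, 2.79, 3.14, 3.14, 3.14].

INTERFACE

Orientations are given as a rotation vector (axis times angle).
In Python, from plant import read_state, read_camera, get_calibration, close_job gives the robot as it stands.
- The arm moves only by the shell command python3 -m crank 'ROWS' [FORCE]. ROWS is JSON, a list that holds one entry, the list of rows, each a list of 7 numbers: the gripper's target within -1 to 1 (fully open at 1, half-way at 0, shut at -1), then the shift along the tool's x, y, z as a fraction of full scale, then the turn, a rotation vector about the tool's x, y, z as a fraction of full scale. In form: [[[grip, x, y, z, rx, ry, rz], ...]]. A call has exactly 5 rows; each row is the pose to reach, as a shift and turn from the pose commanded when the call began, along the tool's axes at that moment; what a row does not reach only later rows make up. Full scale, the value 1, is 0.5 m for a shift and 90 degrees for a turn. A row lasts 1/8 s, in which the tool goes at most 62.5 mm and 10.7 degrees, less where a joint would pass 70% of its speed; a pose out of reach is approached as far as the arm can. A call with a number of a shift or a turn outside -1 to 1 is refused whole. A call with a gripper value outside its range is refused whole. The fingers move at their own pace and stop on an object; FORCE is the grip in N (left out, the last holds). Time passes only in rows, so rows that repeat a pose let the fingers close, or fill a call up. It gives the time, the measured TCP pose, the force, the opening and the grip force at its end, in the units of the state.
- read_state(): the state, without advancing time (a new reading comes with each control period).
- read_camera(name): name is "scene" or "top"; returns the picture (400x640x3 uint8, red, green, blue); there is no depth.
- get_calibration(name): a dict with "fx", "fy", "cx", "cy" (pixels), "dist_coeffs" ([k1, k2, p1, p2, k3] as OpenCV has them; the pictures are not rectified), "eye" and "orientation" of the camera in the world. Camera axes: x right, y down, z forward; pixel columns grow to the right and rows downward; lengths in m; the calibration is good to about 2 mm. A picture is of the moment at which its call begins. get_calibration takes no time and is no camera call.
- close_job(): hands the job in; it is judged then, once.
The state is a dict: "t": time; "q": joint angles; "dq": joint speeds; "joint_torque": joint torques, N m; "tool_pos": TCP position; "orientation": TCP orientation; "force": force on the tool from outside, world axes, zero at the start; "wrist_torque": the same for the moment, N m; "opening": finger opening in m; "gripper_force": force on a finger pad.
Only numpy, scipy, OpenCV 4.12 (cv2) and the standard library are available. Lean on these libraries where they do the work, as an engineer would, in place of code of your own. Each camera call takes 0.05 s, during which the arm holds its last target. There are 200 camera calls.

TASK

The hold-to-run dial has come off the garment conveyor's control box: push the blade of the staple lifter into the notch under the front of the hinged guard, lever the guard up with it until it falls open backwards, and lay the lifter back on the counter. Then set the loose dial on the D-shaped shaft with its flat matched to the shaft's flat, push it right onto the shaft and on down until the spring-loaded shaft is fully pressed in, and keep it held there: the job finishes with the gripper still holding the dial and pressing, so that the conveyor keeps running. Leave the tape measure, the keys, the stapler, the small card box and the thread spools where they are.

Things in the scene. Friction and masses are not known exactly. Their poses are not given: they have to be found in the camera images.
- control_box: Grey box, black face plate, 110 (x) x 200 (y) x 65 mm high, bolted to the counter. Origin: centre of underside; its front faces -x. The top panel is flat, 65 mm above the counter. The guard covers its -y half, the shaft's axis stands at x +8, y -45 mm; display and keys (up to 5 mm high) on the +y half. Grey hinge at the back; 100 mm behind the box stay free for the opened guard.
- guard_hood: Guard: grey painted hood over the shaft, 3 mm walls, open below, 82 (x) x 92 (y) x 49 mm high, top front edge bevelled. Origin on its hinge axis, mid-width; shut, its axes are the box's. Front wall 22 mm behind the box's front; in its foot a notch 40 mm wide, 7 mm high from the panel up. From the wall's outer face 31 mm are free inside to the shaft's bush. About 120 g.
- guard_lip (a point): Middle of the notch's upper edge, on the outer face of the guard's front wall; moves with the guard. Shut: 7 mm above the panel, 72 mm above the counter. Its axes turn with the guard.
- guard_hinge (a point): Middle of the guard's hinge axis, at the back of the box, 4 mm above the panel and 84 mm behind the guard's front face; the axis runs along the control box's y. Its axes are those of the control box.
- guard (a joint): Guard's opening angle, rad: 0 shut, 2.7 open stop (lying back behind the box, out of the way); grows as the front edge rises and swings back. The hinge is almost free: below about 1.0 rad the guard falls shut, above it falls open by itself within one to two seconds.
- shaft: Upright steel D-shaft, 14 mm across, flat 4 mm from its axis along its whole length, top edge chamfered 1.8 mm. Origin: on the axis at its top end, 90 mm above the counter unpressed; +z up, +x points out of the flat. Turns with 0.03 N m friction; at the start +x points to the box's front (its -x) within 0.5 rad. Bush at its foot 20 mm across, 4 mm high.
- dial_press (a joint): How far the shaft is pressed down, in m: 0 up, 0.005 fully in (hard stop). Spring: 2 N to start, 7 N fully in; it comes back up when let go.
- dial: Loose black dial, about 50 g, upright. Skirt 50 mm across, 16 mm high; on it a finger bar to 32 mm height, 14 mm wide (y), sides parallel for x -19 to +11 mm, pointed end with white line at x +23.5 mm. Origin: centre of underside, +x to the pointed end. See dial_bore for its bore.
- dial_bore (a point): Mouth of the dial's bore, in its underside, same point and axes as the dial. D-shaped, 14 mm deep, 15.5 mm across, 0.75 mm wider than the shaft all round, mouth chamfered 2 mm; its flat lies on the +x (pointer) side, so the dial goes on only with its +x along the shaft's +x (about 0.15 rad play). Fully on, this point is 14 mm below the shaft's top end.
- staple_lifter: Blade staple lifter lying flat, 164 mm long, about 80 g: black handle 92 x 20 wide x 16 mm high (x -82 to +10 mm), then a steel blade 14 wide, 2.5 mm thick, to x +82 mm, thinned to 1.5 mm over its last 10 mm. Blade's mid-plane 8 mm above the underside. Origin: underside, mid-length; +x to the blade's tip. Centre of mass at x -23 mm.
- tape_measure: Bystander: round yellow tape measure, 52 x 58 x 15 mm. Origin: centre of its underside.
- stapler: Bystander: red desk stapler, 155 x 36 x 50 mm. Origin: centre of its underside.
- tag_box: Bystander: small card box, 60 x 85 x 45 mm. Origin: centre of its underside.
- spool_a: Bystander: black thread spool, 30 mm across, 55 mm high, standing. Origin: centre of its underside.
- spool_b: Bystander: beige thread spool, 30 mm across, 55 mm high, standing. Origin: centre of its underside.
- keys: Bystander: bunch of keys with a red tag, lying flat, 84 x 118 x 8 mm. Origin: centre of its underside.
There are look-alikes about, which are no part of the job. There is more than one size of the staple_lifter; the job needs the larger.

How it is judged:
On the way, in this order (a step that is already met when the one before it is completed fails the run):
1. the guard is being levered up by the lifter's blade, not by the fingers (value of joint guard between 0.3 and 1.5 rad and contact force between staple_lifter and guard_hood above 0.1 N and contact force between the fingers and guard_hood below 0.1 N), for 0.1 s.
2. the guard lies open behind the box (value of joint guard above 2.2 rad), for 0.2 s.
3. the dial is on the D-shaft, flats matched (horizontal distance between dial and shaft below 0.003 m and z of dial in the frame of shaft between -0.017 and -0.011 m), for 0.1 s.
At the end, for the whole second after the job is handed in: Guard open (over 2.2 rad); lifter flat and still on the counter, let go; dial on the shaft (axes within 3 mm, at least 11 of 14 mm on, upright, flats matched), gripped (over 2 N), and pressing the shaft in by more than 3.5 of its 5 mm with over 3 N (value of joint guard above 2.2 rad and height (world z) of staple_lifter between -0.01 and 0.015 m and angle between staple_lifter's own z axis and vertical below 0.2 rad and linear speed of staple_lifter below 0.02 m/s and contact force between the fingers and staple_lifter below 0.1 N and horizontal distance between dial and shaft below 0.003 m and z of dial in the frame of shaft below -0.011 m and angle between dial's own z axis and vertical below 0.12 rad and angle between the x axis of dial and the x axis of shaft, either way round below 0.25 rad and value of joint dial_press above 0.0035 m and contact force between dial and shaft above 3 N and contact force between the fingers and dial above 2 N); the arm keeps its last pose, push and grip.
It fails at once if a bystander (tape measure, keys, stapler, card box, spool) is moved more than 30 mm (distance of any of tape_measure, stapler, tag_box, spool_a, spool_b, keys from where it was at the start of the episode above 0.03 m).
It also fails if it takes over 61 s, if anything falls off the work surface, if the arm or the gripper's body presses on something with over 40 N, if the wrist force passes 120 N, or if a joint passes its speed limit or range.

## Working session

There is one attempt and no reset: what is moved stays moved. The work goes in short steps, Python scripts to look and compute and a shell command to move; the robot and the scene stay as the last step left them, time stands still between calls to the robot, and variables do not carry over. Pictures are saved under pics/ and viewed, at most 10 in all, crops included, and the job is handed in when it is done.

```bash
ls; mkdir -p pics; python3 - <<'E'
from plant import *
import cv2
for n in("scene","top"):
    im=read_camera(n); cv2.imwrite(f"pics/{n}0.png",im[:,:,::-1]); print(n,get_calibration(n))
print(read_state())
E
```

```text
pics
scene {'fx': 465.16606647434145, 'fy': 465.16606647434145, 'cx': 317.69760497311904, 'cy': 198.4761191803028, 'dist_coeffs': array([-0.00117385,  0.        ,  0.        ,  0.        ,  0.        ]), 'eye': array([ 0.06784689, -0.9512484 ,  0.64177176]), 'orientation': array([-1.9979656 ,  0.53249337, -0.30170007])}
top {'fx': 460.87248770930296, 'fy': 460.87248770930296, 'cx': 311.7522579624924, 'cy': 192.124306303197, 'dist_coeffs': array([-0.03018274,  0.        ,  0.        ,  0.        ,  0.        ]), 'eye': array([ 0.32949108, -0.01446072,  1.58550556]), 'orientation': array([-2.12485846,  2.15808907, -0.15791592])}
{'t': 0.1, 'q': array([ 1.16560325e+00,  1.31098375e-01,  1.48917219e+00,  2.22648500e-05,
        1.52299226e+00, -8.53877882e-02]), 'dq': array([-0.00041458, -0.00126491, -0.0028693 , -0.0001212 , -0.00027768,
       -0.00200158]), 'joint_torque': array([ 6.15537720e-04, -5.61342716e+01, -4.93094480e+01,  7.70336506e-02,
        2.91993778e-02, -5.52738049e-05]), 'tool_pos': array([0.18838995, 0.56911689, 0.21768374]), 'orientation': array([-5.00144458e-01, -3.10109171e+00,  2.53613509e-03]), 'force': array([-0.72840173,  0.1896803 ,  0.42033893]), 'wrist_torque': array([ 0.03047136, -0.01673055,  0.01347906]), 'gripper_force': 0.0, 'opening': 0.09300697552744032}
```

View pics/scene0.png

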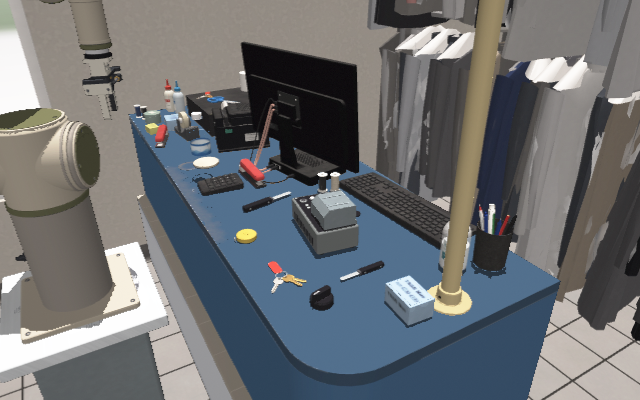

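View pics/top0.png

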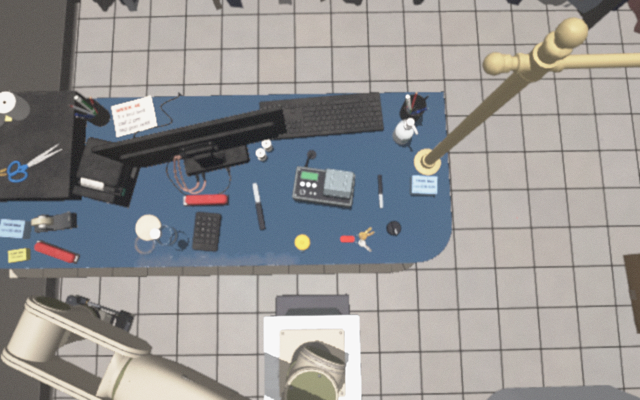

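The scene view shows the box at about (325,222), one lifter at (267,201), the other at (362,271), and the dial at (321,297). In the top view the box is at (324,186), the larger lifter at (258,206) and the dial at (394,228). I'll enlarge both to measure.

```bash
cat > h.py <<'E'
import numpy as np, cv2
from plant import *
from scipy.spatial.transform import Rotation as R
def ray(n,uv):
    c=get_calibration(n); K=np.array([[c['fx'],0,c['cx']],[0,c['fy'],c['cy']],[0,0,1]])
    p=cv2.undistortPoints(np.array(uv,float).reshape(-1,1,2),K,c['dist_coeffs']).reshape(-1,2)
    d=np.c_[p,np.ones(len(p))]@R.from_rotvec(c['orientation']).as_matrix().T
    return c['eye'],d
def onz(n,uv,z):
    e,d=ray(n,uv); return e+d*((z-e[2])/d[:,2])[:,None]
def px(n,P):
    c=get_calibration(n); K=np.array([[c['fx'],0,c['cx']],[0,c['fy'],c['cy']],[0,0,1]])
    r=R.from_rotvec(c['orientation']).inv(); 
    return cv2.projectPoints(np.array(P,float).reshape(-1,3),r.as_rotvec(),-r.apply(c['eye']),K,c['dist_coeffs'])[0].reshape(-1,2)
def tri(u,v):
    e1,d1=ray("top",[u]);e2,d2=ray("scene",[v]);d1=d1[0]/np.linalg.norm(d1);d2=d2[0]/np.linalg.norm(d2)
    s=np.linalg.lstsq(np.c_[d1,-d2],e2-e1,rcond=None)[0]; a=e1+s[0]*d1;b=e2+s[1]*d2; return (a+b)/2,np.linalg.norm(a-b)
E
python3 - <<'E'
from h import *
a=cv2.imread("pics/top0.png")[160:250,240:420]; b=cv2.imread("pics/scene0.png")[165:315,230:400]
cv2.imwrite("pics/c1.png",np.vstack([cv2.resize(a,(720,360),interpolation=2)]))
cv2.imwrite("pics/c2.png",cv2.resize(b,None,fx=4,fy=4,interpolation=2)[:600])
E
```

```text
(no output)
```

View pics/c1.png

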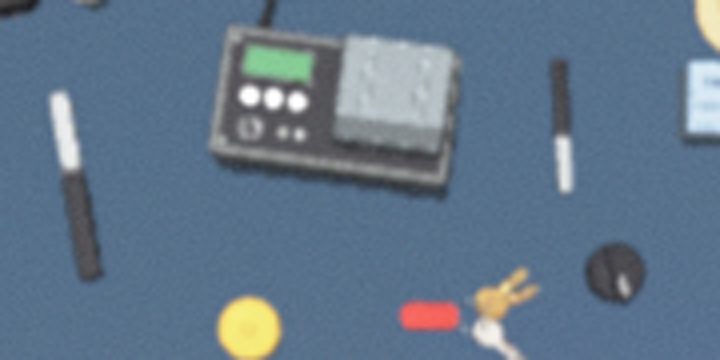

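View pics/c2.png

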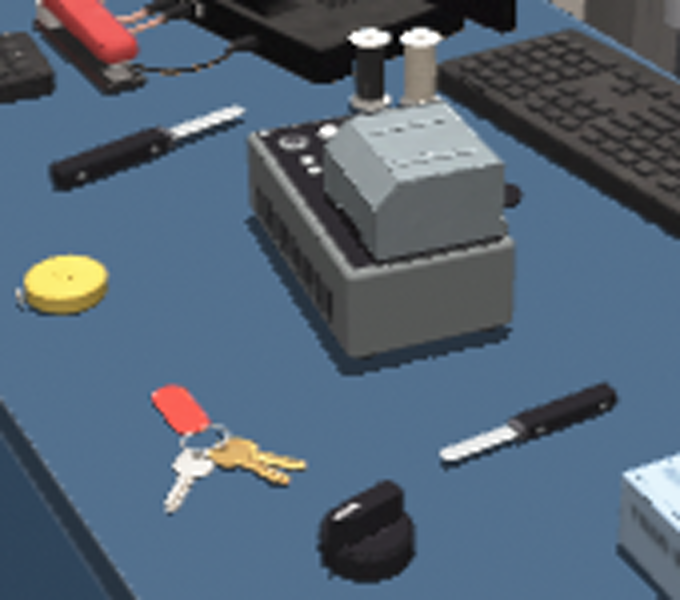

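```bash
python3 - <<'E'
from h import *
np.set_printoptions(precision=4,suppress=True)
T=lambda x,y:(240+(x-1.5)/4,160+(y-1.5)/4); S=lambda x,y:(230+(x-1.5)/4,165+(y-1.5)/4)
c=onz("top",[T(230,27),T(460,45),T(447,182),T(212,150)],.065)
print("box top corners",c, np.linalg.norm(np.diff(c,axis=0),axis=1), c.mean(0))
print("scene front-left,front-right,back-right corners",onz("scene",[S(250,135),S(347,270),S(513,235)],.065))
# lifter by mask
im=cv2.imread("pics/top0.png"); sub=im[175:235,245:275].astype(int)
dark=(sub.sum(2)<190); light=(sub.min(2)>150)
for nm,m in(("dark",dark),("light",light)):
    y,x=np.nonzero(m); P=np.c_[x+245,y+175]; w=onz("top",P,.012 if nm=="dark" else .009); print(nm,len(P),w.mean(0)); 
y,x=np.nonzero(dark|light);w=onz("top",np.c_[x+245,y+175],.01)[:,:2];u=np.linalg.svd(w-w.mean(0))[2][0];u*=np.sign(u[0]);s=(w-w.mean(0))@u
print("axis",np.degrees(np.arctan2(u[1],u[0])),"ends",w.mean(0)+u*s.min(),w.mean(0)+u*s.max(),np.ptp(s))
print("tip/butt",onz("top",[T(58,93),T(92,280)],.01),"scene",onz("scene",[S(242,110),S(55,178)],.009))
# dial
y,x=np.nonzero(im[215:240,380:405].astype(int).sum(2)<190);P=np.c_[x+380,y+215];print("dial",onz("top",[P.mean(0)],.02),len(P))
print("pointer line",onz("top",[T(621,277),T(626,292)],.032),"scene",onz("scene",[S(337,520),S(358,505)],.032), "bar ends scene",onz("scene",[S(331,522),S(398,490)],.032))
print("keys",onz("top",[T(430,315),T(538,290),T(520,355)],.0),"tape",onz("top",[T(249,328)],.015),"tagbox",onz("top",[T(684,60),T(684,140)],.045))
E
```

```text
box top corners [[ 0.6488  0.0369  0.065 ]
 [ 0.6302 -0.1561  0.065 ]
 [ 0.5145 -0.142   0.065 ]
 [ 0.5445  0.053   0.065 ]] [0.1939 0.1166 0.1972] [ 0.5845 -0.052   0.065 ]
scene front-left,front-right,back-right corners [[ 0.5405  0.0468  0.065 ]
 [ 0.513  -0.1354  0.065 ]
 [ 0.6187 -0.1517  0.065 ]]Traceback (most recent call last):
  File "<stdin>", line 11, in <module>
  File "h.py", line 10, in onz
    e,d=ray(n,uv); return e+d*((z-e[2])/d[:,2])[:,None]
        ~~~^^^^^^
  File "h.py", line 6, in ray
    p=cv2.undistortPoints(np.array(uv,float).reshape(-1,1,2),K,c['dist_coeffs']).reshape(-1,2)
      ~~~~~~~~~~~~~~~~~~~^^^^^^^^^^^^^^^^^^^^^^^^^^^^^^^^^^^^^^^^^^^^^^^^^^^^^^^
cv2.error: OpenCV(4.12.0) /io/opencv/modules/calib3d/src/undistort.dispatch.cpp:347: error: (-215:Assertion failed) CV_IS_MAT(_src) && CV_IS_MAT(_dst) && (_src->rows == 1 || _src->cols == 1) && (_dst->rows == 1 || _dst->cols == 1) && _src->cols + _src->rows - 1 == _dst->rows + _dst->cols - 1 && (CV_MAT_TYPE(_src->type) == CV_32FC2 || CV_MAT_TYPE(_src->type) == CV_64FC2) && (CV_MAT_TYPE(_dst->type) == CV_32FC2 || CV_MAT_TYPE(_dst->type) == CV_64FC2) in function 'cvUndistortPointsInternal'
```

```bash
python3 - <<'E'
from h import *
np.set_printoptions(precision=4,suppress=True)
T=lambda x,y:(240+(x-1.5)/4,160+(y-1.5)/4); S=lambda x,y:(230+(x-1.5)/4,165+(y-1.5)/4)
im=cv2.imread("pics/top0.png").astype(int); sc=cv2.imread("pics/scene0.png").astype(int)
def seg(n,im,r0,r1,c0,c1,z):
    sub=im[r0:r1,c0:c1]; m=(sub[...,0]-sub[...,2]<30); y,x=np.nonzero(m); return onz(n,np.c_[x+c0,y+r0],z)[:,:2],sub[m].sum(1)
w,br=seg("top",im,175,235,245,275,.01)
u=np.linalg.svd(w-w.mean(0))[2][0];u*=np.sign(u[0]);s=(w-w.mean(0))@u
print("axis",np.degrees(np.arctan2(u[1],u[0])),"ends",w.mean(0)+u*s.min(),w.mean(0)+u*s.max(),np.ptp(s),len(w),"handle mean",w[br<300].mean(0),"blade mean",w[br>400].mean(0))
print("tip/butt",onz("top",[T(58,93),T(92,280)],.01),"scene",onz("scene",[S(242,110),S(55,178)],.009))
w,br=seg("top",im,215,240,383,405,.02);print("dial",w.mean(0),w.min(0),w.max(0),len(w))
print("pointer line",onz("top",[T(621,277),T(626,292)],.032),"scene",onz("scene",[S(337,520),S(358,505)],.032), "bar ends scene",onz("scene",[S(331,522),S(398,490)],.032))
print("keys",onz("top",[T(430,315),T(538,290),T(520,355)],.0),"tape",onz("top",[T(249,328)],.015),"tagbox",onz("top",[T(684,60),T(684,140)],.045))
E
```

```text
axis 10.244513999343495 ends [0.4435 0.1594] [0.6047 0.1886] 0.1638041450048778 267 handle mean [0.4883 0.1674] blade mean [0.5703 0.1825]
tip/butt [[0.6043 0.1887 0.01  ]
 [0.4417 0.159  0.01  ]] scene [[0.5993 0.1831 0.009 ]
 [0.439  0.156  0.009 ]]
dial [ 0.4404 -0.2869] [ 0.4156 -0.3092] [ 0.4634 -0.2642] 167
pointer line [[ 0.4356 -0.2891  0.032 ]
 [ 0.4229 -0.2928  0.032 ]] scene [[ 0.4174 -0.295   0.032 ]
 [ 0.4324 -0.2901  0.032 ]] bar ends scene [[ 0.414  -0.2948  0.032 ]
 [ 0.4562 -0.29    0.032 ]]
keys [[ 0.4079 -0.1297  0.    ]
 [ 0.4278 -0.223   0.    ]
 [ 0.3726 -0.2057  0.    ]] tape [[0.3986 0.0252 0.015 ]] tagbox [[ 0.6182 -0.3482  0.045 ]
 [ 0.5495 -0.3449  0.045 ]]
```

```bash
cat >> h.py <<'E'
def go(p,psi,pitch=0):
    "fractions to bring TCP to p, tool y at psi deg (tool down), pitch deg: turn about tool y"
    s=read_state(); R0=R.from_rotvec(s['orientation']); a=np.radians(psi)
    y=np.array([np.cos(a),np.sin(a),0]);z=np.array([0,0,-1.]);Rt=R.from_matrix(np.c_[np.cross(y,z),y,z])*R.from_rotvec([0,np.radians(pitch),0])
    d=R0.inv().apply(np.array(p)-s['tool_pos']); r=(R0.inv()*Rt).as_rotvec()
    print("t",round(s['t'],2),"shift",np.round(d/.5,4),"turn",np.round(r/(np.pi/2),4),"mm",np.round(d*1000,1),"F",np.round(s['force'],1),"op",round(s['opening'],4),"gf",round(s['gripper_force'],1))
E
python3 -c "
from h import *
go([.503,.169,.12],100.2)"
```

```text
t 0.1 shift [-0.8489 -0.5615  0.1962] turn [-0.001  -0.0004 -0.3169] mm [-424.5 -280.8   98.1] F [-0.7  0.2  0.4] op 0.093 gf 0.0
```

```bash
python3 -m crank '[[[0.1,-0.10,-0.06,0,0,0,-0.06],[0.1,-0.20,-0.13,0.02,0,0,-0.12],[0.1,-0.29,-0.19,0.04,0,0,-0.18],[0.1,-0.38,-0.25,0.06,0,0,-0.24],[0.1,-0.47,-0.31,0.08,0,0,-0.317]]]'; python3 -c "
from h import *
go([.503,.169,.10],100.2)"
```

```text
t: 0.72
tool_pos: [0.3636, 0.3469, 0.178]
orientation: [0.285, -3.128, 0.0]
force: [0.6, -0.0, 1.1]
opening: 0.0521
gripper_force: 0.0
t 0.72 shift [-0.2099 -0.4004  0.156 ] turn [-0.0001 -0.0002  0.0024] mm [-105.  -200.2   78. ] F [ 0.6 -0.   1.1] op 0.0521 gf 0.0
```

```bash
python3 -m crank '[[[0.1,-0.06,-0.1,0.03,0,0,0],[0.1,-0.11,-0.2,0.06,0,0,0],[0.1,-0.16,-0.3,0.1,0,0,0],[0.1,-0.21,-0.4,0.156,0,0,0],[0.1,-0.21,-0.4,0.156,0,0,0]]]'; python3 -c "
from h import *
go([.503,.169,.05],100.2)
im=read_camera('scene')[:,:,::-1];cv2.imwrite('pics/s1.png',cv2.resize(im[100:300,180:440],None,fx=3,fy=3,interpolation=2))
print(px('scene',[[.503,.169,.016]]))"
```

```text
t: 1.35
tool_pos: [0.5013, 0.1666, 0.0975]
orientation: [0.272, -3.125, 0.002]
force: [-1.1, 0.6, -0.3]
opening: 0.0514
gripper_force: 0.0
t 1.35 shift [-0.0046  0.0043  0.095 ] turn [-0.0007 -0.0031 -0.003 ] mm [-2.3  2.2 47.5] F [-1.1  0.6 -0.3] op 0.0514 gf 0.0
[[262.31815405 199.63326557]]
```

View pics/s1.png

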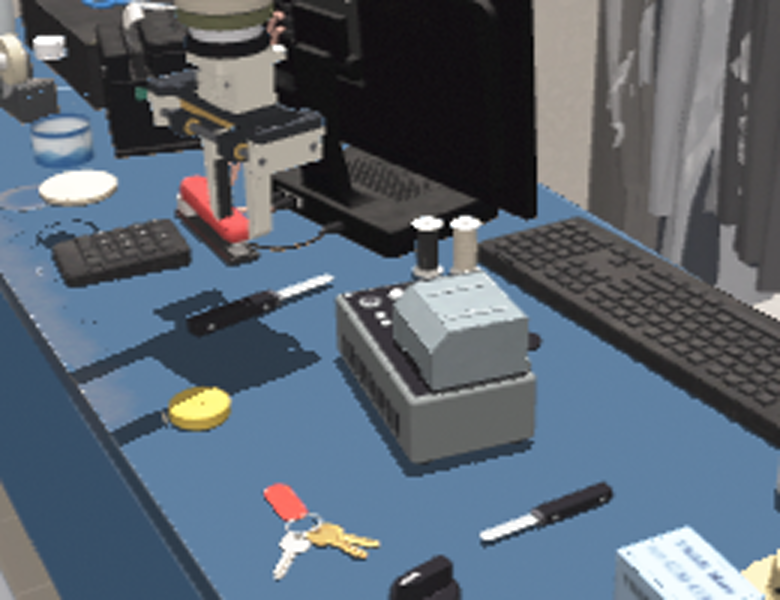

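The gripper hangs over the lifter's handle, which is at about (240,312) in the crop. Next I descend to it.

```bash
python3 -m crank '[[[0.1,-0.004,0.004,0.05,0,-0.003,-0.003],[0.1,-0.004,0.004,0.09,0,-0.003,-0.003],[0.1,-0.004,0.004,0.13,0,-0.003,-0.003],[0.1,-0.004,0.004,0.17,0,-0.003,-0.003],[0.1,-0.004,0.004,0.186,0,-0.003,-0.003]]]';  python3 -c "
from h import *
go([.503,.169,.005],100.2)"
```

```text
t: 2.02
tool_pos: [0.5022, 0.1738, 0.007]
orientation: [-0.289, 3.125, 0.001]
force: [0.1, -0.5, 0.3]
opening: 0.0513
gripper_force: 0.0
t 2.02 shift [ 0.0002 -0.0097  0.004 ] turn [0.0002 0.0021 0.0041] mm [ 0.1 -4.8  2. ] F [ 0.1 -0.5  0.3] op 0.0513 gf 0.0
```

```bash
python3 -m crank '[[[0.1,0,-0.005,0.006,0,0,0.003],[-1,0,-0.005,0.006,0,0,0.003],[-1,0,-0.005,0.006,0,0,0.003],[-1,0,-0.005,0.006,0,0,0.003],[-1,0,-0.005,0.006,0,0,0.003]]]' 50;  python3 -c "
from h import *
go([.503,.169,.1],100.2)"
```

```text
t: 2.65
tool_pos: [0.5042, 0.1704, 0.0052]
orientation: [-0.279, 3.124, 0.001]
force: [-0.2, 0.6, 2.9]
opening: 0.0194
gripper_force: 50.0
t 2.65 shift [ 0.0018 -0.0023 -0.1897] turn [ 0.0002  0.0035 -0.    ] mm [  0.9  -1.1 -94.9] F [-0.2  0.6  2.9] op 0.0194 gf 50.0
```

```bash
python3 -m crank '[[[-1,0.02,0,-0.09,0,0.003,0],[-1,0.06,-0.01,-0.19,0,0.003,0],[-1,0.10,-0.02,-0.21,0,0.003,0],[-1,0.15,-0.08,-0.21,0,0.003,0.05],[-1,0.19,-0.17,-0.21,0,0.003,0.1]]]';  python3 -c "
from h import *
go([.4145,-.0729,.10],81.4)"
```

```text
t: 3.28
tool_pos: [0.4242, 0.0694, 0.1094]
orientation: [-0.033, 3.141, 0.001]
force: [1.0, -1.4, -1.2]
opening: 0.0194
gripper_force: 49.9
t 3.27 shift [ 0.0253 -0.2841  0.0187] turn [0.0003 0.0003 0.1088] mm [  12.6 -142.     9.3] F [ 1.  -1.4 -1.2] op 0.0194 gf 49.9
```

```bash
python3 -m crank '[[[-1,0.01,-0.1,0.01,0,0,0.05],[-1,0.02,-0.2,0.015,0,0,0.1],[-1,0.025,-0.284,0.019,0,0,0.109],[-1,0.025,-0.284,0.019,0,0,0.109],[-1,0.025,-0.284,0.019,0,0,0.109]]]';  python3 -c "
from h import *
go([.4145,-.0729,.10],81.4)
for n in('scene','top'):
    im=read_camera(n)[:,:,::-1];cv2.imwrite('pics/%s2.png'%n,im)
a=cv2.imread('pics/scene2.png')[180:290,250:400];b=cv2.imread('pics/top2.png')[150:250,280:380]
cv2.imwrite('pics/c3.png',np.hstack([cv2.resize(a,None,fx=3,fy=3,interpolation=2),cv2.resize(b,(330,330),interpolation=2)]))
s=read_state();print(s['tool_pos'],px('scene',[s['tool_pos']]))"
```

```text
t: 3.9
tool_pos: [0.4152, -0.0723, 0.0995]
orientation: [-0.237, -3.132, -0.001]
force: [-0.3, -0.5, -0.5]
opening: 0.0195
gripper_force: 49.9
t 3.9 shift [ 0.0013 -0.0013 -0.0009] turn [ 0.0005 -0.0003 -0.0005] mm [ 0.7 -0.7 -0.5] F [-0.3 -0.5 -0.5] op 0.0195 gf 49.9
[ 0.41540332 -0.07166018  0.09957305] [[266.18391734 218.34908634]]
```

View pics/c3.png

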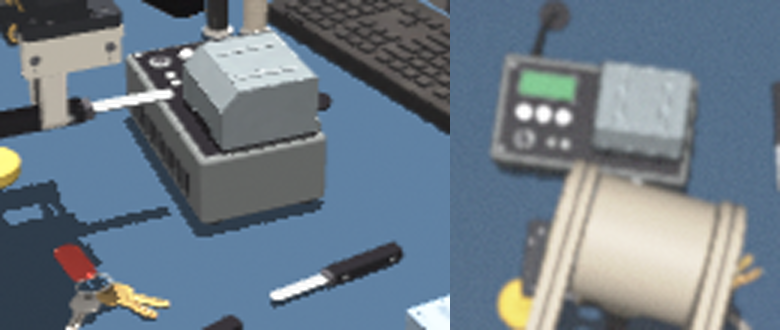

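The blade tip is at about (170,95) in the crop, in front of and above the guard's notch. The hood's front-right foot corner is at about (217,148).

```bash
python3 - <<'E'
from h import *
np.set_printoptions(precision=4,suppress=True)
C=lambda x,y:(250+(x-1)/3,180+(y-1)/3)
a=np.radians(-8.6);ex=np.array([np.cos(a),np.sin(a)]);ey=np.array([-ex[1],ex[0]])
print("tip",onz("scene",[C(172,95)],.1025))
F=np.array([.528,-.0445]);loc=lambda p:[(p[:2]-F)@ex,(p[:2]-F)@ey]
for nm,c,z in(("hood FR foot",(217,148),.066),("hood FL foot",(186,99),.066),("hood top BR",(318,70),.114),("box FR",(204,164),.065),("box BR",(326,150),.065),("box FL",(127,55),.065)):
    p=onz("scene",[C(*c)],z)[0];print(nm,p,np.round(loc(p),4))
im=cv2.imread("pics/scene2.png")[190:235,270:330];cv2.imwrite("pics/c4.png",cv2.resize(im,None,fx=12,fy=12,interpolation=2))
E
```

```text
tip [[ 0.5104 -0.0956  0.1025]]
hood FR foot [ 0.5305 -0.1314  0.066 ] [ 0.0155 -0.0855]
hood FL foot [ 0.5472 -0.0498  0.066 ] [ 0.0198 -0.0024]
hood top BR [ 0.6203 -0.1377  0.114 ] [ 0.1051 -0.0783]
box FR [ 0.5108 -0.1454  0.065 ] [-0.0019 -0.1023]
box BR [ 0.6036 -0.1764  0.065 ] [ 0.0944 -0.1191]
box FL [0.5411 0.0489 0.065 ] [-0.001   0.0943]
```

View pics/c4.png

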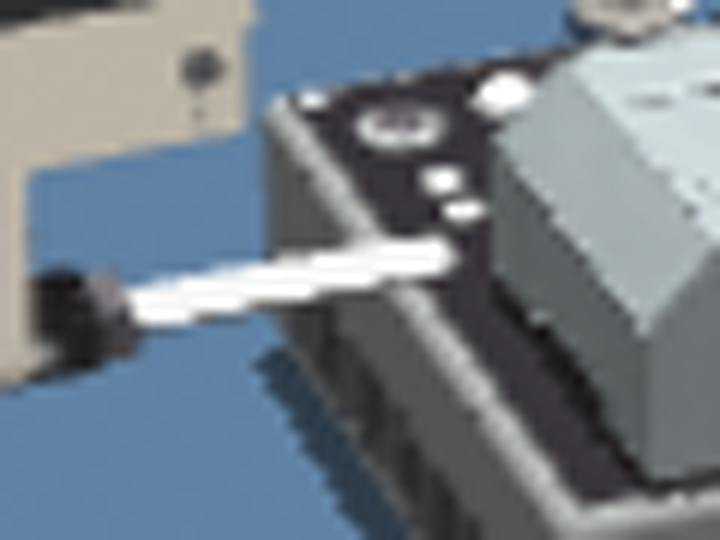

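```bash
python3 - <<'E'
from h import *
np.set_printoptions(precision=4,suppress=True)
a=np.radians(-8.6);ex=np.array([np.cos(a),np.sin(a)]);ey=np.array([-ex[1],ex[0]])
F=np.array([.528,-.0445]);w=lambda x,y,z:np.r_[F+x*ex+y*ey,z]
for nm,q in(("lip",(.022,-.045,.072)),("notchL",(.022,-.025,.072)),("notchR",(.022,-.065,.072)),("hoodFR foot",(.022,-.091,.065)),("hoodFL foot",(.022,.001,.065)),("boxFR",(0,-.1,.065)),("bevel low R",(.022,-.091,.1))):
    print(nm,(px("scene",[w(*q)])[0]-[270,190]+.5)*12)
print(px("scene",[w(.022-.03,-.045,.1025)])*12-np.array([270,190])*12+6)
print(onz("scene",[(307.4,210.7)],.1025))
E
```

```text
lip [587.5612 345.8278]
notchL [553.0808 300.6706]
notchR [623.0667 392.3275]
hoodFR foot [671.0854 485.334 ]
hoodFL foot [510.3991 272.934 ]
boxFR [582.8352 530.2115]
bevel low R [669.8085 331.2557]
[[444.4844 241.7733]]
[[ 0.5127 -0.0934  0.1025]]
```

```bash
python3 -m crank '[[[-1,-0.03,0,0.02,0,0,0],[-1,-0.03,0,0.045,0,0,0],[-1,-0.03,0,0.059,0,0,0],[-1,-0.03,0,0.059,0,0,0],[-1,-0.03,0,0.059,0,0,0]]]'; python3 -m crank '[[[-1,0,0,0.002,0,0,0],[-1,0,0,0.005,0,0,0],[-1,0,0,0.008,0,0,0],[-1,0,0,0.011,0,0,0],[-1,0,0,0.013,0,0,0]]]'; python3 -c "
from h import *
go([.4295,-.0752,.0657],81.4)"
```

```text
t: 4.62
tool_pos: [0.4302, -0.0747, 0.0703]
orientation: [0.235, 3.133, 0.001]
force: [0.7, -0.3, -0.6]
opening: 0.0194
gripper_force: 49.9
t: 5.25
tool_pos: [0.4301, -0.0748, 0.0635]
orientation: [-0.236, -3.132, -0.001]
force: [0.0, 0.4, -0.5]
opening: 0.0191
gripper_force: 50.0
t 5.25 shift [ 0.0012 -0.0009 -0.0044] turn [ 0.0002 -0.0002 -0.0001] mm [ 0.6 -0.5 -2.2] F [ 0.   0.4 -0.5] op 0.0191 gf 50.0
```

```bash
python3 -m crank '[[[-1,0,0,0.002,0,0,0],[-1,0,0,0.004,0,0,0],[-1,0,0,0.006,0,0,0],[-1,0,0,0.006,0,0,0],[-1,0,0,0.006,0,0,0]]]'; python3 -c "
from h import *
go([.4295,-.0752,.0657],81.4);print(read_state()['wrist_torque'])"
```

```text
t: 5.88
tool_pos: [0.4302, -0.0749, 0.0608]
orientation: [-0.236, -3.133, -0.001]
force: [-2.8, 0.3, 2.8]
opening: 0.0194
gripper_force: 50.0
t 5.88 shift [ 0.0014 -0.0009 -0.0099] turn [ 0.0002 -0.     -0.    ] mm [ 0.7 -0.5 -4.9] F [-2.8  0.3  2.8] op 0.0194 gf 50.0
[0.05196823 0.2110906  0.00195016]
```

```bash
python3 -m crank '[[[-1,0,0,-0.005,0,0,0],[-1,-0.002,0,-0.005,0,0,0],[-1,-0.014,0,-0.005,0,0,0],[-1,-0.026,0,-0.005,0,0,0],[-1,-0.036,0,-0.005,0,0,0]]]'; python3 -c "
from h import *
go([.4295,-.0752,.0657],81.4);print(read_state()['wrist_torque'])"
```

```text
t: 6.5
tool_pos: [0.4485, -0.0776, 0.0631]
orientation: [-0.236, -3.133, -0.001]
force: [-2.0, -0.6, -0.1]
opening: 0.0196
gripper_force: 50.0
t 6.5 shift [ 0.0383 -0.0009 -0.0053] turn [ 0.0003 -0.0001 -0.    ] mm [19.1 -0.5 -2.6] F [-2.  -0.6 -0.1] op 0.0196 gf 50.0
[0.03349918 0.09301684 0.02248454]
```

```bash
python3 -m crank '[[[-1,-0.01,0,0,0,0,0],[-1,-0.02,0,0,0,0,0],[-1,-0.03,0,0,0,0,0],[-1,-0.03,0,0,0,0,0],[-1,-0.03,0,0,0,0,0]]]'; python3 -c "
from h import *
go([.4295,-.0752,.0657],81.4);print(read_state()['wrist_torque'])
im=read_camera('scene')[:,:,::-1];cv2.imwrite('pics/s4.png',cv2.resize(im[180:250,250:350],None,fx=7,fy=7,interpolation=2))"
```

```text
t: 7.12
tool_pos: [0.4631, -0.0798, 0.0632]
orientation: [0.236, 3.132, 0.0]
force: [1.4, -0.1, -0.5]
opening: 0.0192
gripper_force: 50.0
t 7.12 shift [ 0.0678 -0.0009 -0.005 ] turn [ 0.0002  0.0003 -0.0001] mm [33.9 -0.5 -2.5] F [ 1.4 -0.1 -0.5] op 0.0192 gf 50.0
[-0.01095947 -0.22426964 -0.04282546]
```

View pics/s4.png

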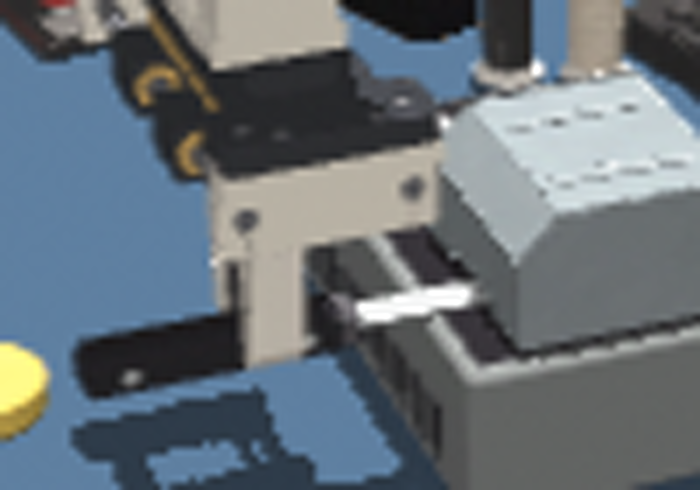

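The blade goes into the notch at about (475,295). Now I lever the guard up along its arc.

```bash
python3 -m crank '[[[-1,-0.002,0,-0.029,0,0,0],[-1,-0.008,0,-0.054,0,0,0],[-1,-0.016,0,-0.077,0,0,0],[-1,-0.03,0,-0.099,0,0,0],[-1,-0.044,0,-0.118,0,0,0]]]'; python3 -c "
from h import *
go([.4631,-.0798,.0632],81.4);print(read_state()['wrist_torque'])
im=read_camera('scene')[:,:,::-1];cv2.imwrite('pics/s5.png',cv2.resize(im[150:250,240:370],None,fx=5,fy=5,interpolation=2))"
```

```text
t: 7.8
tool_pos: [0.4855, -0.0832, 0.1231]
orientation: [0.236, 3.132, 0.0]
force: [1.8, -0.8, -2.6]
opening: 0.0194
gripper_force: 49.9
t 7.8 shift [4.530e-02 1.000e-04 1.199e-01] turn [ 0.0002  0.0005 -0.    ] mm [22.7  0.  59.9] F [ 1.8 -0.8 -2.6] op 0.0194 gf 49.9
[ 0.00654925 -0.06802329  0.02156279]
```

View pics/s5.png

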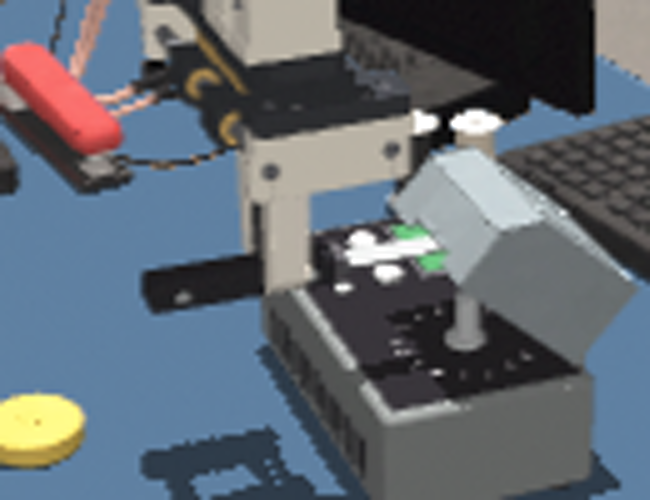

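The guard is half open on the blade, and the shaft shows at about (465,320). I carry on along the arc and past the tipping point.

```bash
python3 -m crank '[[[-1,-0.018,0,-0.018,0,0,0],[-1,-0.04,0,-0.034,0,0,0],[-1,-0.065,0,-0.044,0,0,0],[-1,-0.09,0,-0.05,0,0,0],[-1,-0.12,0,-0.05,0,0,0]]]'; python3 -m crank '[[[-1,-0.02,0,0,0,0,0],[-1,-0.01,0,-0.02,0,0,0],[-1,0.08,0,-0.04,0,0,0],[-1,0.16,0,-0.04,0,0,0],[-1,0.22,0,-0.04,0,0,0]]]'; python3 -c "
from h import *
go([.4631,-.0798,.0632],81.4)
im=read_camera('scene')[:,:,::-1];cv2.imwrite('pics/s6.png',cv2.resize(im[130:310,220:420],None,fx=3,fy=3,interpolation=2))"
```

```text
t: 8.48
tool_pos: [0.5447, -0.0923, 0.1472]
orientation: [-0.236, -3.132, -0.0]
force: [-0.2, -1.0, -1.6]
opening: 0.0196
gripper_force: 50.0
t: 9.1
tool_pos: [0.434, -0.0752, 0.1682]
orientation: [0.235, 3.131, 0.0]
force: [0.4, -0.5, -0.1]
opening: 0.0196
gripper_force: 50.0
t 9.1 shift [-0.0585 -0.0004  0.2102] turn [0.0003 0.001  0.0001] mm [-29.2  -0.2 105.1] F [ 0.4 -0.5 -0.1] op 0.0196 gf 50.0
```

View pics/s6.png

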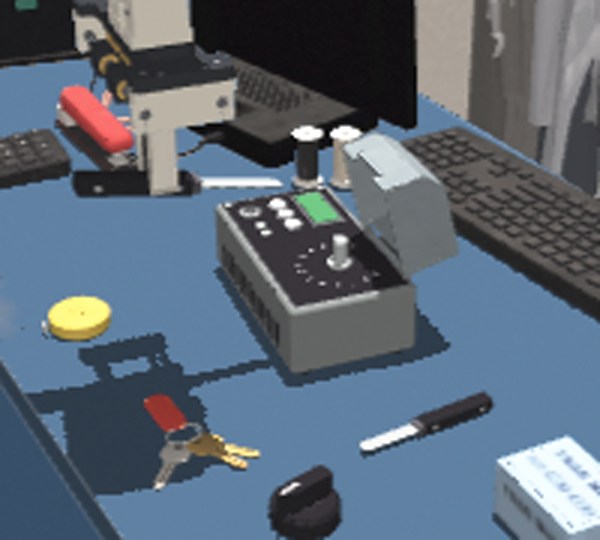

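The guard is swinging back past the vertical, and the shaft stands clear at about (340,250). That was my tenth and last picture, so from here I work with numbers only. Next the lifter goes back to its old place.

```bash
python3 -c "
from h import *
go([.504,.1704,.09],100.2)"; python3 -m crank '[[[-1,0,0.1,0,0,0,-0.05],[-1,0,0.2,0.02,0,0,-0.1],[-1,-0.02,0.3,0.05,0,0,-0.15],[-1,-0.04,0.4,0.08,0,0,-0.2],[-1,-0.06,0.46,0.12,0,0,-0.21]]]'; python3 -c "
from h import *
go([.504,.1704,.09],100.2)"
```

```text
t 9.15 shift [-0.0706  0.5062  0.1555] turn [ 0.0004 -0.0007 -0.2086] mm [-35.3 253.1  77.8] F [ 2.5 -0.6 -1.5] op 0.0192 gf 50.0
t: 9.78
tool_pos: [0.5004, 0.15, 0.1086]
orientation: [-0.287, 3.125, 0.002]
force: [1.8, 0.2, -0.1]
opening: 0.0193
gripper_force: 50.0
t 9.78 shift [-0.0144  0.0387  0.0372] turn [0.0006 0.0021 0.0032] mm [-7.2 19.4 18.6] F [ 1.8  0.2 -0.1] op 0.0193 gf 50.0
```

```bash
python3 -m crank '[[[-1,-0.014,0.038,0.05,0,0,0.002],[-1,-0.014,0.038,0.1,0,0,0.002],[-1,-0.014,0.038,0.15,0,0,0.002],[-1,-0.014,0.038,0.18,0,0,0.002],[-1,-0.014,0.038,0.19,0,0,0.002]]]'; python3 -c "
from h import *
go([.504,.1704,.0052],100.2)"
```

```text
t: 10.4
tool_pos: [0.5026, 0.1673, 0.0124]
orientation: [0.277, -3.129, -0.001]
force: [-3.2, -1.5, 5.1]
opening: 0.0194
gripper_force: 50.0
t 10.4 shift [-0.0038  0.0056  0.0144] turn [ 0.0003 -0.0002 -0.0009] mm [-1.9  2.8  7.2] F [-3.2 -1.5  5.1] op 0.0194 gf 50.0
```

```bash
python3 -m crank '[[[-1,0,0,0.004,0,0,0],[-1,0,0,0.007,0,0,0],[-1,0,0,0.01,0,0,0],[-1,0,0,0.012,0,0,0],[-1,0,0,0.012,0,0,0]]]'; python3 -c "
from h import *
go([.504,.1704,.0052],100.2)"
```

```text
t: 11.02
tool_pos: [0.5035, 0.1675, 0.008]
orientation: [-0.277, 3.128, 0.001]
force: [-8.3, -1.9, 16.7]
opening: 0.0193
gripper_force: 50.0
t 11.03 shift [-0.002   0.0055  0.0056] turn [ 0.0002  0.0008 -0.0009] mm [-1.   2.8  2.8] F [-8.3 -1.9 16.7] op 0.0193 gf 50.0
```

```bash
python3 -m crank '[[[0,0,0,0,0,0,0],[0,0,0,-0.002,0,0,0],[0,0,0,-0.002,0,0,0],[0,0,0,-0.002,0,0,0],[0,0,0,-0.02,0,0,0]]]'; python3 -m crank '[[[0.2,0,0,-0.06,0,0,0],[0.2,0,0,-0.14,0,0,0],[0.2,0.05,-0.1,-0.2,0,0,0.03],[0.2,0.1,-0.2,-0.2,0,0,0.06],[0.2,0.15,-0.3,-0.2,0,0,0.1]]]'; python3 -c "
from h import *
go([.42,-.14,.12],100)"
```

```text
t: 11.65
tool_pos: [0.5019, 0.1671, 0.0156]
orientation: [0.277, -3.127, -0.0]
force: [-0.3, 0.6, -0.4]
opening: 0.046
gripper_force: 0.0
t: 12.28
tool_pos: [0.4554, 0.0051, 0.1176]
orientation: [-0.029, 3.139, -0.0]
force: [-0.0, -1.0, 0.3]
opening: 0.0556
gripper_force: 0.0
t 12.28 shift [ 0.0761 -0.2887 -0.0049] turn [-0.0002  0.0016 -0.0993] mm [  38.  -144.4   -2.4] F [-0.  -1.   0.3] op 0.0556 gf 0.0
```

```bash
cat > dial.py <<'E'
from h import *
np.set_printoptions(precision=4,suppress=True)
t=read_camera("top")[:,:,::-1];s=read_camera("scene")[:,:,::-1];cv2.imwrite("pics/t7.png",t);cv2.imwrite("pics/s7.png",s)
for n,im,(r0,r1,c0,c1) in(("top",t,(215,242,380,408)),("scene",s,(280,315,303,340))):
    g=im[r0:r1,c0:c1].astype(int);d=(g[...,0]-g[...,2]<30);
    _,l,st,_=cv2.connectedComponentsWithStats(d.astype(np.uint8));k=1+st[1:,4].argmax();d=l==k
    y,x=np.nonzero(d);print(n,len(x),"bbox",x.min()+c0,x.max()+c0,y.min()+r0,y.max()+r0,"bg",g[0,0])
    w=d&(g.sum(2)>240);yy,xx=np.nonzero(w);wt=g[yy,xx].sum(1)-200
    wl=onz(n,np.c_[xx+c0,yy+r0],.032);print(" white",len(xx),(wl*wt[:,None]).sum(0)/wt.sum(),wl[wt.argmax()])
    if n=="scene":print(" sides at z.008",onz(n,[(x.min()+c0,y[x==x.min()].mean()+r0),(x.max()+c0,y[x==x.max()].mean()+r0)],.008))
    else:print(" mean z.018",onz(n,[(x.mean()+c0,y.mean()+r0)],.018))
    if n=="scene":print(g.sum(2)[::1])
E
python3 dial.py
```

```text
top 170 bbox 386 400 221 235 bg [137 113  88]
 white 37 [ 0.4301 -0.2899  0.032 ] [ 0.4251 -0.2925  0.032 ]
 mean z.018 [[ 0.44   -0.2868  0.018 ]]
scene 456 bbox 310 333 285 310 bg [125 189 222]
 white 19 [ 0.4259 -0.291   0.032 ] [ 0.4302 -0.2892  0.032 ]
 sides at z.008 [[ 0.4174 -0.2774  0.008 ]
 [ 0.4538 -0.3096  0.008 ]]
[[536 534 613 ... 387 388 387]
 [676 668 664 ... 386 389 387]
 [347 278 259 ... 388 388 388]
 ...
 [387 388 386 ... 386 387 385]
 [386 386 386 ... 386 388 389]
 [388 384 389 ... 388 387 387]]
```

```bash
python3 -m crank '[[[0.1,0.03,-0.1,0,0,0,-0.04],[0.1,0.05,-0.2,0,0,0,-0.08],[0.1,0.06,-0.3,0,0,0,-0.1],[0.1,0.06,-0.4,0,0,0,-0.1],[0.1,0.06,-0.5,0,0,0,-0.1]]]'; python3 -c "
from h import *
go([.443,-.289,.06],100)"
```

```text
t: 13.0
tool_pos: [0.4305, -0.2455, 0.1169]
orientation: [-0.278, 3.128, -0.0]
force: [0.5, -0.6, 0.7]
opening: 0.0508
gripper_force: 0.0
t 13.0 shift [-0.0091 -0.0899  0.1137] turn [-0.0002  0.0007  0.0016] mm [ -4.6 -45.   56.9] F [ 0.5 -0.6  0.7] op 0.0508 gf 0.0
```

```bash
python3 -m crank '[[[0.1,-0.009,-0.09,0,0,0,0],[0.1,-0.009,-0.09,0.06,0,0,0],[0.1,-0.009,-0.09,0.114,0,0,0],[0.1,-0.009,-0.09,0.114,0,0,0],[0.1,-0.009,-0.09,0.114,0,0,0]]]'; python3 -c "
from h import *
go([.443,-.289,.0185],100)"
```

```text
t: 13.62
tool_pos: [0.4432, -0.2877, 0.0603]
orientation: [-0.278, 3.128, -0.001]
force: [1.2, 0.0, 0.3]
opening: 0.0512
gripper_force: 0.0
t 13.62 shift [ 0.001  -0.0024  0.0836] turn [-0.0003  0.0006  0.0016] mm [ 0.5 -1.2 41.8] F [1.2 0.  0.3] op 0.0512 gf 0.0
```

```bash
python3 -m crank '[[[0.1,0.001,-0.002,0.03,0,0,0],[0.1,0.001,-0.002,0.06,0,0,0],[0.1,0.001,-0.002,0.076,0,0,0],[0.1,0.001,-0.002,0.083,0,0,0],[0.1,0.001,-0.002,0.083,0,0,0]]]'; python3 -m crank '[[[-1,0,0,0,0,0,0],[-1,0,0,0,0,0,0],[-1,0,0,0,0,0,0],[-1,0,0,0,0,0,0],[-1,0,0,0,0,0,0]]]' 8; python3 -c "
from h import *
go([.443,-.289,.0185],100)"
```

```text
t: 14.25
tool_pos: [0.442, -0.2885, 0.0173]
orientation: [0.277, -3.129, -0.001]
force: [0.4, 0.0, -0.1]
opening: 0.0509
gripper_force: 0.0
t: 14.88
tool_pos: [0.4422, -0.2886, 0.0177]
orientation: [-0.277, 3.129, 0.001]
force: [0.2, -0.9, 1.3]
opening: 0.0139
gripper_force: 8.0
t 14.88 shift [-0.0015 -0.0011 -0.0017] turn [0.0003 0.0001 0.0013] mm [-0.7 -0.5 -0.8] F [ 0.2 -0.9  1.3] op 0.0139 gf 8.0
```

```bash
python3 -m crank '[[[-1,0,0,0,0,0,0],[-1,0,0,-0.05,0,0,0],[-1,0,0,-0.1,0,0,0],[-1,0,0,-0.16,0,0,0],[-1,0,0,-0.23,0,0,0]]]' 45; python3 - <<'E'
from h import *
np.set_printoptions(linewidth=250)
go([.5872,-.0988,.133],81.4)
S=np.array([.5832,-.0982,.09])
for n in("scene","top"):
    im=read_camera(n)[:,:,::-1];cv2.imwrite(f"pics/{n}8.png",im);p=px(n,[S,S-[0,0,.021]]);print(n,p)
    u,v=np.round(p[0]).astype(int);k=13 if n=="scene" else 9
    print("col0",u-k,"row0",v-8 if n=="scene" else v-k);print(cv2.cvtColor(im,cv2.COLOR_BGR2GRAY)[(v-8 if n=="scene" else v-k):v+(k+6 if n=="scene" else k),u-k:u+k])
E
```

```text
t: 15.5
tool_pos: [0.4416, -0.2884, 0.1328]
orientation: [0.277, -3.128, -0.002]
force: [0.6, -0.7, -0.1]
opening: 0.0132
gripper_force: 45.0
t 15.5 shift [-3.532e-01  3.221e-01 -2.000e-04] turn [ 0.0007 -0.0007  0.2079] mm [-1.766e+02  1.611e+02 -1.000e-01] F [ 0.6 -0.7 -0.1] op 0.0132 gf 45.0
scene [[333.84846634 208.77055367]
 [333.83707042 216.21687412]]
col0 321 row0 201
[[ 42  41  43  92 148 159 164 166 165 120  58  40  40  41  41  43  43  43  44  43  43  44  43  44  45  43]
 [ 41  42  42  42  68 119 109 103  59  39  41  39  42  42  43  44  43  42  45  43  42  43  44  44  46  43]
 [ 40  42  42  41  42  41  44  41  40  39  40  40  41  43  43  44  43  43  45  43  43  76  67  47  59  62]
 [ 49  42  42  41  42  42  41  41  42  41  41  40  39  42  43  43  44  44  43  42  59  49  60  76  80  81]
 [104  72  47  42  42  42  41  41  42  43  41  41  41  41  40  41  42  44  42  51  61  77  80  80  80  80]
 [118 119 103  71  47  42  41  41  41  41  42  42  42  41  40  40  39  40  40  74  80  78  80  79  80  79]
 [113 117 118 118  90  55  42  42  42  42  42  41  42  40  39  40  39  40  42  
[... 2900 characters left out ...]
 87  80  80  80  98 130]
 [ 82  82  84  81  90 137 184 194 209 214 184 125  88  81  82  78  84  98]
 [ 86  84  86  80  92 141 184 172 168 168 150 112  86  79  83  81  84  82]
 [ 87  82  83  82  85 126 181 190 177 147 125 106  86  80  80  81  80  84]
 [ 94  83  80  82  83  98 151 183 187 146 113  98  85  82  80  81  79  84]
 [ 96  85  84  85  83  85  99 121 131 110  92  87  78  81  80  82  78  82]
 [ 99  88  88  85  84  85  84  85  86  88  79  82  84  86  83  82  83  82]
 [126 122  97  85  84  86  84  79  81  83  85  85  83  83  82  81  80  78]
 [140 130 101  93  84  80  83  85  84  85  80  79  83  83  90  86  81  78]
 [105  98  94 103  95  84  79  81  80  88  87  87  79  93 119 105  87  82]]
```

```bash
python3 - <<'E'
from h import *
np.set_printoptions(linewidth=250)
im=cv2.imread("pics/s7.png");g=cv2.cvtColor(im,cv2.COLOR_BGR2GRAY)
print("col0",322,"row0",200);print(g[200:226,322:346])
for n,uv in(("top",(337.1,183.5)),):print(onz(n,[uv],.09))
E
```

```text
col0 322 row0 200
[[143 164 169 168 168 168 169 168 169 150 102  64  56 148 144 127 124 124 124 124 123 124 124 123]
 [120 160 169 168 169 168 169 169 169 174 143  85  58  56 179 151 126 124 124 124 123 124 123 111]
 [120 103 156 169 168 168 168 168 167 168 147 141  87  58  84 178 150 127 123 124 124 122 114 112]
 [ 62 124 119 159 167 152 133 118 128 122 132 133 123  74  56  84 174 143 124 123 111 107 116 114]
 [ 56  80 122 136 128 132 130 113  89  67  61  51  57  56  55  56 115 172 139 125 118 113 112 113]
 [ 56  55  99  83  63  61  51  52  56  55  56  55  56  56  56  56  55 117 157 151 190 144 116 113]
 [ 55  56  55  56  56  55  55  54  56  56  55  55  56  56  56  56  56  56 116 121 167 198 144 116]
 [ 56  56  55  55  56  56  55  56  56  59  61  61  59  56  55  56  56  56  55  77 120 158 187 142]
 [ 55  55  56  55  56  56  56  57  55 142 169 172 133  77  56  55  55  56  57  66  83 121 193 214]
 [ 55  56  56  56  55  55  56  56  55 201 246 249 248 182  83  55  55  56  55  56  57  85 145 201]
 [ 55  56  56  55  55  59  57  56  56 151 227 241 235 182  90  59  56  56  55  56  56  45  8
[... 832 characters left out ...]
 100 134 142 142 142 105  65  56  56  55  55  56  56  55  59  55]
 [ 81  56  55  54  56  56  55  56  56  56  69  72  59  56  55  57  56  56  55  56  56  55 129  84]
 [ 55  58  56  56  55  56  55  56  56  55  56  56  56  56  55  55  56  56  56  58  56  55  86 163]
 [ 59 112  74  56  56  56  55  56  56  56  56  56  55  55  56  56  56  56  55 129  83  56  56  55]
 [129  82  56  56  58  65  58  55  55  55  59  57  55  56  56  56  56  55  56 112 136  81  55  56]
 [ 56  55  55  55 129 201 112  56  56  56 129  81  56  56  55  63  57  56  55  55  55  55  56  55]
 [ 56  56  56  56  55  55  56  55  55  55 111  74  56  56  55  77  61  55  56  55  55  56  56  57]]
[[ 0.58389115 -0.09489937  0.09      ]]
```

```bash
python3 - <<'E'
from h import *
np.set_printoptions(precision=4,suppress=True)
a=onz("scene",[(332.85,209.5)],.09)[0];print(a,tri((337.1,183.5),(332.85,209.5)))
S=np.array([.583,-.0955]);f=np.radians(163);print(S-.004*np.array([np.cos(f),np.sin(f)]))
go(np.r_[S-.004*np.array([np.cos(f),np.sin(f)]),.150],73)
E
```

```text
[ 0.5792 -0.1001  0.09  ] (array([ 0.5836, -0.0947,  0.0864]), np.float64(0.001971051422834028))
[ 0.5868 -0.0967]
t 15.6 shift [-0.3487  0.3314 -0.0258] turn [-0.0025  0.0038  0.3013] mm [-174.3  165.7  -12.9] F [ 0.7 -0.5 -0.7] op 0.0131 gf 45.0
```

```bash
python3 -m crank '[[[-1,-0.06,0.06,-0.02,0,0,0.06],[-1,-0.13,0.13,-0.026,0,0,0.12],[-1,-0.2,0.19,-0.026,0,0,0.18],[-1,-0.26,0.25,-0.026,0,0,0.24],[-1,-0.32,0.31,-0.026,0,0,0.3]]]'; python3 -c "
from h import *
go([.5853,-.0987,.145],73)"
```

```text
t: 16.23
tool_pos: [0.5726, -0.1067, 0.1444]
orientation: [-0.466, -3.106, -0.001]
force: [0.3, -0.7, -0.3]
opening: 0.0137
gripper_force: 45.0
t 16.23 shift [-0.0195  0.0226 -0.0013] turn [ 0.0001 -0.0009 -0.0007] mm [-9.8 11.3 -0.6] F [ 0.3 -0.7 -0.3] op 0.0137 gf 45.0
```

Now measure the hovering dial in the scene view against the shaft.

```bash
python3 -m crank '[[[-1,-0.01,0.01,0,0,0,0],[-1,-0.019,0.022,0,0,0,0],[-1,-0.019,0.022,0,0,0,0],[-1,-0.019,0.022,0,0,0,0],[-1,-0.019,0.022,0,0,0,0]]]'; python3 - <<'E'
from h import *
np.set_printoptions(linewidth=250,precision=4,suppress=True)
go([.5853,-.0987,.145],73)
s=read_state();Rm=R.from_rotvec(s['orientation']).as_matrix();C=s['tool_pos']+.004*Rm[:,0]+.0177*Rm[:,2]
print("pred dial bottom centre",C)
p=px("scene",[C,C+[0,0,.016],[.5815,-.0975,.09]]);print(p)
im=read_camera("scene")[:,:,::-1];cv2.imwrite("pics/s9.png",im);g=cv2.cvtColor(im,cv2.COLOR_BGR2GRAY)
u,v=np.round(p[0]).astype(int);print("col0",u-17,"row0",v-14);print(g[v-14:v+12,u-17:u+18])
E
```

```text
t: 16.85
tool_pos: [0.5844, -0.101, 0.1457]
orientation: [-0.463, -3.107, -0.0]
force: [0.1, -0.3, -0.5]
opening: 0.0135
gripper_force: 45.0
t 16.85 shift [-0.0004  0.0048  0.0013] turn [ 0.0002 -0.0001  0.0007] mm [-0.2  2.4  0.7] F [ 0.1 -0.3 -0.5] op 0.0135 gf 45.0
pred dial bottom centre [ 0.5806 -0.0998  0.128 ]
[[333.2714 195.4947]
 [333.2765 189.5425]
 [333.1052 208.8243]]
col0 316 row0 181
[[ 17  17  71  51  46  43  42  43  40  39 112 123 123 129 155 101 110 132 172 179 179 179 179 179 182 118  83  81  73  60  80  95  87  79  66]
 [ 19  17  72  52  46  43  43  43  41  40 112 123 123 129 154 101 110 137 173 180 179 179 179 179 182 109  79  81  81  53  52  53  48  65  74]
 [ 25  26  83  56  46  43  44  43  42  38 111 122 122 129 132  89 109 138 173 180 180 179 180 179 182  92  47  71  74  72  71  68  55  55  85]
 [111 123  89  52  46  46  44  43  40  40  91  81  59  39  60  65 105 140 173 179 179 180 180 179 180  96  34  47  58  48  60  83  76  52  50]
 [123 122  94  54  48  46  45  43  36  61 101 103 102 107  76  40 103 137 173 179 179 179 179 179 181  92  36  36  40  41  69  
[... 2319 characters left out ...]
63  55  46 121 102 155 167 168 167 167 166 166 168 146 139  85  57  84 177 149 125 123 123 123 123 113 111 112 114 114 112 112]
 [253 255 255 196  85  56  61 122 118 158 166 151 133 117 127 121 130 132 124  73  54  84 173 142 123 122 111 107 116 112 112 114 113 114 114]
 [255 255 255 254 168  70  55  79 122 136 128 130 130 112  89  67  60  51  57  56  54  55 114 171 138 124 117 113 111 112 114 114 115 113 112]
 [221 239 198 158  91  57  55  55  97  83  63  61  50  50  54  55  55  54  55  55  55  55  55 116 157 150 189 143 115 112 114 113 113 114 112]
 [131 144  98  89  63  54  55  55  55  54  55  55  36  51  36  30  30  29  30  30  29  51  55  55 116 120 166 198 143 115 113 113 113 114 114]]
```

```bash
python3 - <<'E'
from h import *
np.set_printoptions(precision=4,suppress=True)
vd=np.array([-.516,-.855,0]);C=np.array([.5806,-.0998,.128])
S=np.array([.5815,-.0975,.09])
print("dial front bottom",px("scene",[C+.025*vd]),"obs row 200.8")
print("shaft top back rim",px("scene",[S-.0052*vd]),"obs 207.9; bush foot front",px("scene",[S+[0,0,-.025]+.01*vd]),"obs 219.7")
d=onz("scene",[(333.93,196.2)],.128)[0]
for r in(208.7,208.9,209.1,209.5):print(r,onz("scene",[(332.85,r)],.09)[0])
for r in(195.6,195.9,196.2):print(r,onz("scene",[(333.93,r)],.128)[0])
E
```

```text
dial front bottom [[333.2725 200.3484]] obs row 200.8
shaft top back rim [[333.1088 207.7999]] obs 207.9; bush foot front [[333.0922 219.7172]] obs 219.7
208.7 [ 0.5813 -0.0966  0.09  ]
208.9 [ 0.5808 -0.0975  0.09  ]
209.1 [ 0.5802 -0.0984  0.09  ]
209.5 [ 0.5792 -0.1001  0.09  ]
195.6 [ 0.5816 -0.1011  0.128 ]
195.9 [ 0.5808 -0.1025  0.128 ]
196.2 [ 0.58   -0.1038  0.128 ]
```

```bash
python3 -c "
from h import *
go([.585,-.0957,.115],73)"
```

```text
t 16.9 shift [0.002  0.0101 0.0615] turn [ 0.0002 -0.      0.0008] mm [ 1.   5.1 30.7] F [-0.3  0.3 -0. ] op 0.0134 gf 45.0
```

```bash
python3 -m crank '[[[-1,0.002,0.01,0,0,0,0],[-1,0.002,0.01,0.02,0,0,0],[-1,0.002,0.01,0.045,0,0,0],[-1,0.002,0.01,0.06,0,0,0],[-1,0.002,0.01,0.06,0,0,0]]]'; python3 -c "
from h import *
go([.585,-.0957,.105],73)"
```

```text
t: 17.52
tool_pos: [0.5843, -0.0949, 0.1141]
orientation: [-0.461, -3.105, -0.001]
force: [-0.7, 0.6, 0.5]
opening: 0.0136
gripper_force: 45.0
t 17.52 shift [-0.0019 -0.0011  0.0182] turn [ 0.0001 -0.0016  0.0013] mm [-0.9 -0.5  9.1] F [-0.7  0.6  0.5] op 0.0136 gf 45.0
```

```bash
python3 -m crank '[[[-1,-0.001,-0.001,0.006,0,0,0.001],[-1,-0.001,-0.001,0.012,0,0,0.001],[-1,-0.001,-0.001,0.016,0,0,0.001],[-1,-0.001,-0.001,0.018,0,0,0.001],[-1,-0.001,-0.001,0.018,0,0,0.001]]]'; python3 -m crank '[[[-1,0,0,0.002,0,0,0],[-1,0,0,0.004,0,0,0],[-1,0,0,0.006,0,0,0],[-1,0,0,0.006,0,0,0],[-1,0,0,0.006,0,0,0]]]'; python3 -c "
from h import *
go([.585,-.0957,.105],73);print(read_state()['wrist_torque'])"
```

```text
t: 18.15
tool_pos: [0.5855, -0.0958, 0.1066]
orientation: [-0.464, -3.107, -0.001]
force: [-0.2, -0.1, 0.5]
opening: 0.0135
gripper_force: 45.0
t: 18.77
tool_pos: [0.5856, -0.0958, 0.1038]
orientation: [0.464, 3.107, 0.001]
force: [-0.2, -0.2, 3.6]
opening: 0.0137
gripper_force: 45.0
t 18.77 shift [ 0.0012 -0.0002 -0.0024] turn [0.0002 0.     0.0003] mm [ 0.6 -0.1 -1.2] F [-0.2 -0.2  3.6] op 0.0137 gf 45.0
[0.04745513 0.20494271 0.00464911]
```

```bash
python3 -m crank '[[[-1,0,0,0.002,0,0,-0.03],[-1,0,0,0.002,0,0,-0.06],[-1,0,0.001,0.002,0,0,-0.09],[-1,0,0.001,0.002,0,0,-0.12],[-1,0,0.001,0.002,0,0,-0.12]]]';python3 -c "
from h import *
print(read_state()['wrist_torque'])"; python3 -m crank '[[[-1,0,0,0,0,0,-0.03],[-1,0,0,0,0,0,-0.06],[-1,0,0.001,0,0,0,-0.09],[-1,0,0.001,0,0,0,-0.12],[-1,0,0.001,0,0,0,-0.12]]]'; python3 -c "
from h import *
go([.585,-.0957,.105],73);print(read_state()['wrist_torque'])"
```

```text
t: 19.4
tool_pos: [0.5854, -0.0947, 0.1026]
orientation: [-0.169, -3.136, -0.002]
force: [-3.0, 3.9, 3.0]
opening: 0.0136
gripper_force: 45.0
[ 0.70653075  0.5793365  -0.01217795]
t: 20.02
tool_pos: [0.5851, -0.0946, 0.1023]
orientation: [0.125, -3.138, -0.001]
force: [-5.4, 1.6, 3.9]
opening: 0.0137
gripper_force: 45.0
t 20.02 shift [ 0.0003 -0.0022 -0.0054] turn [ 0.0004 -0.0011  0.2395] mm [ 0.2 -1.1 -2.7] F [-5.4  1.6  3.9] op 0.0137 gf 45.0
[ 0.45488151  0.96468592 -0.0652323 ]
```

```bash
python3 -m crank '[[[-1,0,0,-0.004,0,0,0.06],[-1,0,-0.001,-0.004,0,0,0.12],[-1,0,-0.002,-0.003,0,0,0.18],[-1,0,-0.002,-0.001,0,0,0.24],[-1,0,-0.002,-0.001,0,0,0.24]]]';python3 -c "
from h import *
go([.585,-.0957,.105],73)"; python3 -m crank '[[[-1,0,0,0,0,0,0.03],[-1,0,0,0,0,0,0.06],[-1,0,-0.001,0,0,0,0.09],[-1,0,-0.001,0,0,0,0.12],[-1,0,-0.001,0,0,0,0.12]]]'; python3 -c "
from h import *
go([.585,-.0957,.105],73);print(read_state()['wrist_torque'])"
```

```text
t: 20.65
tool_pos: [0.5856, -0.0963, 0.103]
orientation: [-0.465, -3.107, 0.0]
force: [-4.3, -1.3, 3.1]
opening: 0.0137
gripper_force: 45.0
t 20.65 shift [ 0.0015  0.0007 -0.0039] turn [-0.0002 -0.0002 -0.0004] mm [ 0.8  0.4 -2. ] F [-4.3 -1.3  3.1] op 0.0137 gf 45.0
t: 21.28
tool_pos: [0.5854, -0.0965, 0.103]
orientation: [-0.752, -3.05, 0.0]
force: [-5.7, -1.2, 2.0]
opening: 0.0134
gripper_force: 45.0
t 21.27 shift [ 0.0014  0.0011 -0.004 ] turn [-1.000e-04 -5.000e-04 -1.189e-01] mm [ 0.7  0.6 -2. ] F [-5.7 -1.2  2. ] op 0.0134 gf 45.0
[-0.21223196  0.88833029  0.03680039]
```

```bash
python3 -m crank '[[[-1,0.002,-0.002,0,0,0,0],[-1,0.002,-0.002,0,0,0,0],[-1,0.002,-0.002,0.002,0,0,0],[-1,0.002,-0.002,0.004,0,0,0],[-1,0.002,-0.002,0.004,0,0,0]]]';python3 -c "
from h import *
go([.585,-.0957,.105],73);print(read_state()['wrist_torque'])"
```

```text
t: 21.9
tool_pos: [0.5846, -0.0966, 0.1013]
orientation: [0.754, 3.049, 0.001]
force: [-0.3, 0.9, 3.4]
opening: 0.0137
gripper_force: 45.0
t 21.9 shift [ 0.0001  0.002  -0.0074] turn [ 0.0004  0.0002 -0.1196] mm [ 0.1  1.  -3.7] F [-0.3  0.9  3.4] op 0.0137 gf 45.0
[0.21090515 0.14224555 0.03428779]
```

```bash
python3 -m crank '[[[-1,0,0,0.002,0,0,0],[-1,0,0,0.004,0,0,0],[-1,0,0,0.006,0,0,0],[-1,0,0,0.008,0,0,0],[-1,0,0,0.008,0,0,0]]]';python3 -c "
from h import *
go([.585,-.0957,.105],73);print(read_state()['wrist_torque'])"
```

```text
t: 22.52
tool_pos: [0.584, -0.0964, 0.0968]
orientation: [-0.754, -3.049, -0.001]
force: [-1.9, 3.3, 1.2]
opening: 0.0134
gripper_force: 45.0
t 22.52 shift [-0.001   0.0022 -0.0164] turn [ 0.0003 -0.0006 -0.1197] mm [-0.5  1.1 -8.2] F [-1.9  3.3  1.2] op 0.0134 gf 45.0
[0.58281721 0.41830342 0.0277894 ]
```

```bash
python3 -m crank '[[[-1,0,0.001,0.002,0,0,0],[-1,0,0.001,0.005,0,0,0],[-1,0,0.001,0.008,0,0,0],[-1,0,0.001,0.01,0,0,0],[-1,0,0.001,0.01,0,0,0]]]'; python3 -m crank '[[[-1,0,0,0.002,0,0,0],[-1,0,0,0.004,0,0,0],[-1,0,0,0.006,0,0,0],[-1,0,0,0.006,0,0,0],[-1,0,0,0.006,0,0,0]]]';python3 -c "
from h import *
go([.585,-.0957,.0887],73);print(read_state()['wrist_torque'])"
```

```text
t: 23.15
tool_pos: [0.5844, -0.0962, 0.092]
orientation: [-0.754, -3.049, -0.001]
force: [-3.7, 3.3, 2.6]
opening: 0.0134
gripper_force: 45.0
t: 23.78
tool_pos: [0.5845, -0.0962, 0.0894]
orientation: [-0.754, -3.05, -0.001]
force: [-4.5, 3.8, 5.4]
opening: 0.0135
gripper_force: 45.0
t 23.77 shift [-0.0005  0.0013  0.0015] turn [ 0.0002 -0.0002 -0.1197] mm [-0.2  0.6  0.7] F [-4.5  3.8  5.4] op 0.0135 gf 45.0
[0.65244351 0.90237772 0.0484831 ]
```

```bash
python3 -m crank '[[[-1,0.001,0,0.001,0,0,0],[-1,0.001,0,0.003,0,0,0],[-1,0.001,0,0.005,0,0,0],[-1,0.001,0,0.006,0,0,0],[-1,0.001,0,0.006,0,0,0]]]';python3 -c "
from h import *
go([.585,-.0957,.0887],73);print(read_state()['wrist_torque'])"
```

```text
t: 24.4
tool_pos: [0.5847, -0.0962, 0.0883]
orientation: [0.754, 3.049, 0.0]
force: [-10.0, 4.1, 15.5]
opening: 0.0136
gripper_force: 45.0
t 24.4 shift [-0.0001  0.0012 -0.0008] turn [ 0.0002  0.0008 -0.1197] mm [-0.   0.6 -0.4] F [-10.    4.1  15.5] op 0.0136 gf 45.0
[0.80001898 1.82119827 0.06636612]
```

```bash
python3 -m crank '[[[-1,0.001,0,-0.001,0,0,0],[-1,0.001,0,-0.001,0,0,0],[-1,0.001,0,-0.001,0,0,0],[-1,0.001,0,-0.001,0,0,0],[-1,0.001,0,-0.001,0,0,0]]]';python3 - <<'E'
from h import *
np.set_printoptions(precision=4,suppress=True)
go([.585,-.0957,.0887],73)
a=np.radians(-8.6);ex=np.array([np.cos(a),np.sin(a)]);ey=np.array([-ex[1],ex[0]]);F=np.array([.5285,-.0445])
t0=cv2.imread("pics/top0.png").astype(int);t1=cv2.imread("pics/top8.png").astype(int)
for x in(.06,.1,.13,.16,.18):
    u,v=np.round(px("top",[np.r_[F+x*ex-.045*ey,.06]])[0]).astype(int);print(x,t0[v,u],t1[v,u])
im=read_camera("scene")[:,:,::-1].astype(int)
for n,i,(r0,r1,c0,c1) in(("top8",t1,(175,235,245,275)),("scene",im,(185,217,238,294))):
    g=i[r0:r1,c0:c1];m=(g[...,0]-g[...,2]<30).astype(np.uint8);_,l,st,_=cv2.connectedComponentsWithStats(m);k=1+st[1:,4].argmax();y,x=np.nonzero(l==k)
    w=onz(n.strip("8"),np.c_[x+c0,y+r0],.01)[:,:2];u=np.linalg.svd(w-w.mean(0))[2][0];s=(w-w.mean(0))@u;print(n,len(x),w.mean(0),u,np.ptp(s))
E
```

```text
t: 25.02
tool_pos: [0.5845, -0.0961, 0.0884]
orientation: [0.753, 3.048, 0.0]
force: [-5.3, 4.0, 12.1]
opening: 0.0135
gripper_force: 45.0
t 25.02 shift [-0.0004  0.0012 -0.0005] turn [ 0.0002  0.0013 -0.1197] mm [-0.2  0.6 -0.3] F [-5.3  4.  12.1] op 0.0135 gf 45.0
0.06 [195 192 182] [148 148 146]
0.1 [196 192 181] [93 90 86]
0.13 [138 111  84] [162 159 152]
0.16 [137 109  84] [167 163 154]
0.18 [138 114  88] [93 93 87]
top8 271 [0.5183 0.1673] [-0.9839 -0.1789] 0.1636772274321326
scene 324 [0.5032 0.1576] [-0.9844 -0.1761] 0.1690034767807087
```

```bash
python3 -c "
from plant import *
print(close_job())"
```

```text
the job is handed in; nothing more can be done
None
```

I levered the guard open with the lifter, laid the lifter back flat on the counter, and handed the job in with the dial fully on the shaft, gripped at 45 N and pressed in with about 12 N; no verdict came back at hand-in, and the last checks were from camera pixels and force readings.

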